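# Seat a brass plinth in the corner of the finishing jig

## Robot

A 6-joint arm with a two-finger parallel gripper is mounted at the origin on the work surface. World frame = base frame: x ahead of the robot, y to its left, z up, the work surface at z = 0. Lengths are in m, angles in rad, forces in N, time in s.
With the tool pointing down it reaches from about 0.375 to 0.975 m from the base axis. Payload 3.8 kg.
Tool frame: the origin (TCP) lies midway between the tips of the shut fingers; the grasp point (between the pads) lies 19 mm behind it; z points along the fingers, y is the line along which they close (so a half turn about z gives the same grasp; the last joint's range is limited). The gripper opens to 85 mm and grips with 20 to 120 N. Pads are 22 mm wide; open, the fingers measure 114 mm over their backs; the gripper's body (76 mm by 85 mm) begins 54 mm behind the grasp point. The pads swing forward as they close: fully open they stand 13 mm farther back than shut.
Start: joints at [1.295, 0.264, 1.604, -0, 1.274, -0.037], TCP at [0.16, 0.656, 0.231] pointing down, gripper open.
Joint ranges: [-2.63, 2.63], [-0.94, 2.18], [0.31, 2.57], [-1.31, 4.45], [0, 2.66], [-2.55, 2.55]. Speed limits (rad/s): [2.57, 2.57, 3.14, 3.14, 3.14, 3.14].

## Interface

Orientations are given as a rotation vector (axis times angle).
In Python, from workcell import status, read_camera, workorder, masks_of gives the robot as it stands.
- The arm moves only by the tool drive_tool, never from a script. Its argument "rows" is a list of rows, each a list of 7 numbers: the turn, a rotation vector about the tool's x, y, z in degrees, then the shift along the tool's x, y, z in m, then the opening, from 0 (shut) to 1 (fully open). In form: [[ax, ay, az, tx, ty, tz, claw], ...]. A call has 1 to 8 rows; each row shifts and turns the commanded pose from where the row before left it, along the tool's axes as they then stand; what a row does not reach is not made up. A row lasts 1/12 s, in which the tool goes at most 41.7 mm and 7.16 degrees, less where a joint would pass 70% of its speed; a pose out of reach is approached as far as the arm can. A call is refused whole if a number of a shift passes 0.0417 or a number of a turn 7.16, either way. A call with a gripper value outside its range is refused whole. The fingers move at their own pace and stop on an object; "force" is the grip in N (left out, the last holds). Time passes only in rows, so rows that do not move let the fingers close. It gives the time, the measured TCP pose, the force, the opening and the grip force at its end, in the units of the state.
- status.read_state(): the state, without advancing time (a new reading comes with each control period).
- read_camera(name): name is "side" or "top"; returns a dict with "color" (480x640x3 uint8, red, green, blue), "intrinsics" (3x3 intrinsics, pixels), "D" ([k1, k2, p1, p2, k3] as OpenCV has them; the pictures are not rectified), "world_from_camera" (4x4, takes a point from camera to world coordinates). Camera axes: x right, y up, looking along -z (the intrinsics and any distortion apply to the point x, -y, -z); pixel columns grow to the right and rows downward; lengths in m; the calibration is good to about 2 mm. A picture is of the moment at which its call begins. There is no depth.
- workorder.finish_job(): hands the job in; it is judged then, once.
Trained networks look in a picture, given as the dict that the camera call returned (one of the last four; its "shot" number tells which), for a name from the list of things; names that differ only in an ending like _2 or _b are one class to them, and where a whole thing is asked for, a point or a joint stands for the part that bears it (a point fixed in the world has none). Each returns a list of dicts, best first, with "score" (0 to 1); they miss things now and then, are a little off and sometimes report something else, mostly with a low value. They report only what shows in the picture. A call takes as long as a camera call.
- masks_of(picture, name): "mask" (480x640 bool, what is visible of it) and "bbox" ([left, top, right, bottom] in pixels, round what is visible of it).
The state is a dict: "time": time; "q": joint angles; "joint_vel": joint speeds; "joint_torque": joint torques, N m; "tool_pos": TCP position; "tcp_rot": TCP orientation; "wrist_force": force on the tool from outside, world axes, zero at the start; "torque": the same for the moment, N m; "width": opening from 0.0 (shut) to 1.0 (fully open); "grip_force": force on a finger pad.
Only numpy, scipy, OpenCV 4.12 (cv2) and the standard library are available. Lean on these libraries where they do the work, as an engineer would, in place of code of your own. Each camera call takes 0.05 s, during which the arm holds its last target. There are 200 camera calls.

## Task

Push the red plunger of the jig's blow-off pump all the way down to its stop, keep it there a moment, and let it come fully back up, to clear the corner of filings. Then bring the brass plinth to the jig and press it into the corner, upright and flat on the bed with one side flush against each of the two fences, and finish while still holding it pressed firmly against both fences with the gripper fingers: do not let go. Leave the wooden pattern, the brass figure, the yellow-capped jar and the white-capped bottle where they stand.

Things in the scene. Friction and masses are not known exactly. Their poses are not given: they have to be found in the camera images.
- jig: the fixed finishing jig: a dark steel bed plate 200 (its x) x 240 (its y) x 12 mm high; origin at the centre of its underside, on the table. Its axes are used below. Two bright steel fences and a brass pump stand on it. It never moves during the job, but stands elsewhere and turned up to 0.35 rad each time
- corner (a point): the inside corner of the jig, on top of the bed (12 mm above the table), where the planes of the two fence faces meet; at x +60, y +20, z +12 mm in the jig's frame. The place for the plinth is on the side of -x and -y (jig axes) of this point. The fences stop 10 mm short of it (a gap for filings; a thin copper nozzle seen there is only for show)
- far_fence: steel bar along the jig's y, fixed: 12 mm thick, 22 mm high above the bed, from 10 to 125 mm to the jig's -y of the corner. Its flat contact face looks to the jig's -x and lies in the plane of the corner point. Origin at the corner point, axes as the jig's
- side_fence: steel bar along the jig's x, fixed: 12 mm thick, 22 mm high above the bed, from 10 to 135 mm to the jig's -x of the corner. Its flat contact face looks to the jig's -y and lies in the plane of the corner point. Origin at the corner point, axes as the jig's
- plunger_top (a point): centre of the top of the pump's red plunger head (a disc 34 mm across, 10 mm thick), 98 mm above the table when up; at x -10, y +82 mm in the jig's frame, over a brass barrel 38 mm across whose top is 64 mm above the table. It goes down with the plunger
- plunger (a joint): how far the plunger is pushed down, m: 0 is up, 0.018 is down at its stop. A return spring: 2.4 N to start, 6 N at the stop; it rises by itself when let go
- plinth: loose brass plinth for a statuette, stepped and square, 0.35 to 0.7 kg: base 64 x 64 x 26 mm high, then a step 48 x 48 x 6 mm, then a square neck 30 x 30 x 26 mm to grip (32 to 58 mm above its underside), all concentric with sides parallel to its x and y. Origin at the centre of its underside; any of its four sides may face either fence. Starts upright on the table on the robot's right (-y)
- pattern: loose wooden pattern, dark brown wood, 0.15 kg, of the same shape and size as the brass plinth; origin at the centre of its underside. Stands on the robot's right, its place may be swapped with the plinth's. To be left alone
- figure: loose standing brass figure, round, 48 mm across at the foot and 125 mm tall; origin at the centre of its underside. To be left alone
- yellow_jar: loose jar with a yellow cap, 44 mm across, 75 mm tall; origin at the centre of its underside. To be left alone
- white_bottle: loose bottle with a white cap, 40 mm across, 110 mm tall; origin at the centre of its underside. To be left alone

How it is judged:
On the way, in this order (a step that is already met when the one before it is completed fails the run):
1. the plunger is held down at its stop (at least 16 of 18 mm) while the plinth is still away from the corner (value of joint plunger above 0.016 m and horizontal distance between plinth and corner above 0.12 m), for 0.2 s.
2. the plunger has come back up (within 3 mm) (value of joint plunger below 0.003 m), for 0.1 s.
At the end, for the whole second after the job is handed in: Plinth within 2.5 mm of touching both fences, square to them within 2 degrees, upright within 3, on the bed within 2.5 mm, at rest, pressing each fence with 2 N or more while the fingers press on it with 2 N or more; plunger up; the four bystanders within 30 mm of their starts (contact force between plinth and far_fence above 2 N and contact force between plinth and side_fence above 2 N and contact force between plinth and the fingers above 2 N and x of plinth in the frame of jig between 0.0255 and 0.0305 m and y of plinth in the frame of jig between -0.0145 and -0.0095 m and z of plinth in the frame of jig between 0.01 and 0.0145 m and angle between plinth's own z axis and vertical below 0.05 rad and (angle between the x axis of plinth and the x axis of jig, either way round below 0.035 rad or angle between the x axis of plinth and the y axis of jig, either way round below 0.035 rad) and linear speed of plinth below 0.01 m/s and value of joint plunger below 0.003 m and distance of each of pattern, figure, yellow_jar, white_bottle from where it was at the start of the episode below 0.03 m); the arm keeps its last pose, push and grip.
It fails at once if the pattern is pushed away or knocked over (distance of pattern from where it was at the start of the episode above 0.03 m or angle between pattern's own z axis and vertical above 0.4 rad).
It fails at once if the figure is pushed away or knocked over (distance of figure from where it was at the start of the episode above 0.03 m or angle between figure's own z axis and vertical above 0.4 rad).
It fails at once if the yellow jar is pushed away or knocked over (distance of yellow_jar from where it was at the start of the episode above 0.03 m or angle between yellow_jar's own z axis and vertical above 0.4 rad).
It fails at once if the white bottle is pushed away or knocked over (distance of white_bottle from where it was at the start of the episode above 0.03 m or angle between white_bottle's own z axis and vertical above 0.4 rad).
It also fails if it takes over 69 s, if anything falls off the work surface, if the arm or the gripper's body presses on something with over 40 N, if the wrist force passes 120 N, or if a joint passes its speed limit or range.

## Working session

There is one attempt and no reset: what is moved stays moved. The work goes in short steps, Python scripts to look and compute and a tool call to move; the robot and the scene stay as the last step left them, time stands still between calls to the robot, and variables do not carry over. Pictures are saved under pics/ and viewed, at most 10 in all, crops included, and the job is handed in when it is done.

Besides the shell and the picture viewer there is one more tool, called after "Emit:" by a JSON object that holds its "method" and its "body", one argument or row to a line. drive_tool: Moves the arm, as the interface text tells. Its arguments: {"type":"object","properties":{"rows":{"type":"array"},"force":{"type":"number"}},"required":["rows"]}

```bash
mkdir -p pics; ls; cat > h.py <<'E'
import numpy as np, cv2
from workcell import status, read_camera, workorder, masks_of
def rays(p,uv):
    n=cv2.undistortPoints(np.array(uv,float).reshape(-1,1,2),p["intrinsics"],np.array(p["D"])).reshape(-1,2)
    T=np.array(p["world_from_camera"]); d=np.c_[n[:,0],-n[:,1],-np.ones(len(n))]@T[:3,:3].T
    return T[:3,3],d
def onz(p,uv,z):
    o,d=rays(p,uv); return o+d*((z-o[2])/d[:,2])[:,None]
def proj(p,X):
    T=np.array(p["world_from_camera"]); c=(np.atleast_2d(X)-T[:3,3])@T[:3,:3]
    c=c*[1,-1,-1]
    return cv2.projectPoints(c,np.zeros(3),np.zeros(3),p["intrinsics"],np.array(p["D"]))[0].reshape(-1,2)
def cen(m):
    ys,xs=np.nonzero(m); return xs.mean(),ys.mean()
E
python3 - <<'E'
from h import *
for c in ("top","side"):
    p=read_camera(c); cv2.imwrite(f"pics/{c}0.png",p["color"][:,:,::-1])
    print(c,np.round(p["world_from_camera"],3).tolist())
    for n in ("jig","far_fence","side_fence","plunger_top","plinth","pattern","figure","yellow_jar","white_bottle"):
        for r in masks_of(p,n)[:2]:
            print(n,round(r["score"],2),np.round(r["bbox"]),np.round(cen(r["mask"]),1),r["mask"].sum())
print(status.read_state())
E
```

```text
pics
top [[-0.018, 0.988, -0.155, 0.398], [-1.0, -0.02, -0.014, -0.018], [-0.017, 0.155, 0.988, 1.158], [0.0, 0.0, 0.0, 1.0]]
jig 0.69 [206. 210. 312. 298.] [257.9 254.2] 8394
far_fence 0.68 [254. 219. 302. 230.] [275.7 224. ] 234
side_fence 0.76 [240. 233. 255. 286.] [247.  258.3] 338
plunger_top 0.73 [210. 248. 224. 263.] [215.4 255.2] 183
plinth 0.92 [437. 202. 466. 234.] [451.4 217.3] 790
pattern 0.97 [417. 252. 452. 288.] [431.2 267.6] 823
figure 0.84 [501. 242. 530. 266.] [513.2 252.4] 472
yellow_jar 0.56 [144. 289. 170. 308.] [154.4 295.2] 386
yellow_jar 0.45 [502. 242. 531. 264.] [513.2 252.3] 460
white_bottle 0.58 [146. 232. 176. 254.] [159.1 241.6] 403
white_bottle 0.46 [500. 244. 531. 266.] [513.2 252.5] 459
side [[-0.951, 0.212, -0.225, 0.242], [-0.309, -0.7, 0.644, 0.917], [-0.021, 0.682, 0.731, 1.132], [0.0, 0.0, 0.0, 1.0]]
jig 0.81 [244. 258. 353. 359.] [300.8 308. ] 7179
jig 0.65 [274. 298. 327. 323.] [306.1 310.8] 366
far_fence 0.79 [269. 261. 291. 300.] [280.  279.1] 283
side_fence 0.96 [277. 301. 330. 321.] [307.1 310.7] 378
plunger_top 0.56 [286. 309. 302. 323.] [
[... 337 characters left out ...]
.2] 621
{'time': 1.0, 'q': array([ 1.29508619e+00,  2.63884163e-01,  1.60400167e+00, -8.48667611e-06,
        1.27370183e+00, -3.68920837e-02]), 'joint_vel': array([ 2.55639449e-03,  1.91869383e-04,  1.09415316e-03, -1.72500142e-07,
        2.53503815e-03,  3.97674504e-04]), 'joint_torque': array([-5.47896907e-04, -5.15065706e+01, -3.67747736e+01,  5.48147887e-05,
        5.56560935e-04,  1.63590306e-05]), 'tool_pos': array([0.15967181, 0.65583626, 0.2312895 ]), 'tcp_rot': array([3.74238764e-01, 3.11921376e+00, 5.75905815e-06]), 'wrist_force': array([ 0.41600263, -0.18845645, -0.84390522]), 'torque': array([0.00763592, 0.0194099 , 0.03169755]), 'grip_force': 0.0, 'width': 0.9992213165359762}
```

View pics/top0.png

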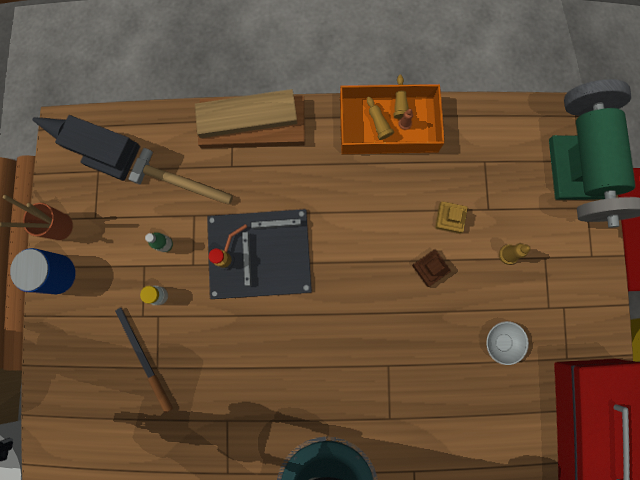

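View pics/side0.png

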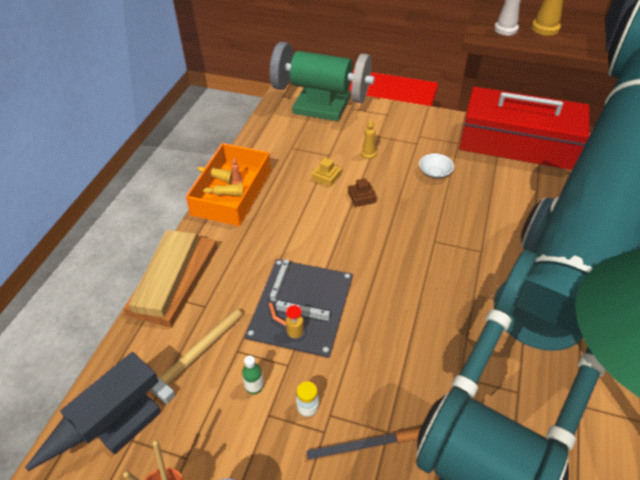

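The top view shows the jig at about (258,254), with the red plunger at (216,256), the plinth at (452,217), the pattern at (432,267) and the figure at (514,252). The side view agrees. Next I fit the poses with rendered silhouettes.

```bash
cat >> h.py <<'E'
from scipy.optimize import minimize
def box(cx,cy,z0,z1,lx,ly):
    return np.array([[cx+a*lx/2,cy+b*ly/2,z] for a in(-1,1) for b in(-1,1) for z in(z0,z1)])/1e3
def cyl(cx,cy,z0,z1,d):
    t=np.linspace(0,2*np.pi,24,endpoint=False)
    return np.array([[cx+d/2*np.cos(a),cy+d/2*np.sin(a),z] for a in t for z in(z0,z1)])/1e3
PL=[box(0,0,0,26,64,64),box(0,0,26,32,48,48),box(0,0,32,58,30,30)]
JIG=[box(0,0,0,12,200,240),box(66,-47.5,12,34,12,115),box(-12.5,26,12,34,125,12),cyl(-10,82,12,64,38),cyl(-10,82,88,98,34)]
S=4
def render(p,parts,v,z=0):
    c,s=np.cos(v[2]),np.sin(v[2]); R=np.array([[c,-s,0],[s,c,0],[0,0,1]])
    im=np.zeros((480*S,640*S),np.uint8)
    for q in parts:
        uv=(proj(p,q@R.T+[v[0],v[1],z])+.5)*S
        cv2.fillConvexPoly(im,cv2.convexHull(np.round(uv*16).astype(np.int32)),1,cv2.LINE_8,4)
    return im
def fit(views,parts,v0,z=0):
    ms=[]
    for p,m in views:
        ys,xs=np.nonzero(m); b=np.s_[max(0,ys.min()-15)*S:(ys.max()+15)*S,max(0,xs.min()-15)*S:(xs.max()+15)*S]
        ms.append((p,np.kron(m.astype(np.uint8),np.ones((S,S),np.uint8))[b],b))
    def f(v):
        t=0
        for p,M,b in ms:
            r=render(p,parts,v,z)[b]; t+=1-(r&M).sum()/(r|M).sum()
        return t/len(ms)
    best=None
    for dy in (-.25,0,.25):
        a=np.array(v0)+[0,0,dy]
        r=minimize(f,a,method="Nelder-Mead",options=dict(initial_simplex=np.array([a,a+[.015,0,0],a+[0,.015,0],a+[0,0,.15]]),xatol=2e-4,fatol=1e-4,maxiter=120))
        if best is None or r.fun<best.fun: best=r
    return best.x,best.fun
def best(p,n): return masks_of(p,n)[0]["mask"]
E
cat > m.py <<'E'
from h import *
P={c:read_camera(c) for c in("top","side")}
for n,parts,y0 in (("jig",JIG,0),("plinth",PL,0),("pattern",PL,.5)):
    V=[(P[c],best(P[c],n)) for c in P]
    g=onz(P["top"],[cen(V[0][1])],.015)[0]
    for lab,vv in (("both",V),("top",V[:1]),("side",V[1:])):
        v,e=fit(vv,parts,[g[0],g[1],y0]); print(n,lab,np.round(v,4),round(e,3))
        if lab=="both" and n=="jig":
            c,s=np.cos(v[2]),np.sin(v[2])
            for k,q in dict(corner=(.06,.02),plunger=(-.01,.082)).items(): print(k,v[0]+c*q[0]-s*q[1],v[1]+s*q[0]+c*q[1])
for n,z,uv in (("figure",.06,(513,252)),("yj",.07,(151,295)),("wb",.1,(152,240)),("plunger",.098,None)):
    if uv is None: uv=cen(best(P["top"],"plunger_top"))
    print(n,onz(P["top"],[uv],z))
E
time python3 m.py
```

```text
Traceback (most recent call last):
  File "m.py", line 4, in <module>
    V=[(P[c],best(P[c],n)) for c in P]
             ~~~~^^^^^^^^
  File "h.py", line 47, in best
    def best(p,n): return masks_of(p,n)[0]["mask"]
                          ~~~~~~~~~~~~~^^^
IndexError: list index out of range

real	0m3.686s
user	0m1.211s
sys	0m0.108s
```

```bash
cat >> h.py <<'E'
def look(c,n):
    for _ in range(4):
        p=read_camera(c); r=masks_of(p,n)
        if r and r[0]["score"]>.4: return p,r[0]["mask"]
    raise SystemExit("missed "+n+" "+c)
E
sed -i 's/V=\[.*/V=[look(c,n) for c in ("top","side")]/; s/g=onz(P\["top"\],/g=onz(V[0][0],/; s/^P=.*/P={"top":read_camera("top")}/; s/if uv is None: .*/pp=P["top"]\n    if uv is None: pp,mm=look("top","plunger_top"); uv=cen(mm)/; s/print(n,onz(P\["top"\]/print(n,onz(pp/' m.py
time python3 m.py
```

```text
jig both [0.5421 0.1554 0.0512] 0.022
corner 0.6010120965855045 0.1784825317400819
plunger 0.527930232971709 0.23681812302648786
jig top [0.5425 0.1563 0.0502] 0.016
jig side [0.542  0.1535 0.0487] 0.018
plinth both [ 0.6195 -0.3067 -0.1753] 0.074
plinth top [ 0.6194 -0.3058 -0.2177] 0.085
plinth side [ 0.6198 -0.3066 -0.1476] 0.06
pattern both [ 0.4992 -0.2518  0.5615] 0.098
pattern top [ 0.5009 -0.2509  0.5595] 0.123
pattern side [ 0.4986 -0.2521  0.6086] 0.059
figure [[ 0.52676247 -0.43367329  0.06      ]]
yj [[0.44426213 0.39087685 0.07      ]]
wb [[0.56527794 0.38119809 0.1       ]]
plunger [[0.52852418 0.23564492 0.098     ]]
real	0m21.834s
user	0m4.953s
sys	0m1.069s
```

Emit:
{"method": "drive_tool", "body": {
  "rows": [
    [0,0,0,-0.0326,-0.0229,0,0],
    [0,0,0,-0.0326,-0.0229,0,0],
    [0,0,0,-0.0326,-0.0229,0,0],
    [0,0,0,-0.0326,-0.0229,0,0],
    [0,0,0,-0.0326,-0.0229,0,0],
    [0,0,0,-0.0326,-0.0229,0,0],
    [0,0,0,-0.0326,-0.0229,0,0],
    [0,0,0,-0.0326,-0.0229,0,0]
  ],
  "force": 40
}}

```text
time: 2.57
tool_pos: [0.3707, 0.4146, 0.2316]
tcp_rot: [0.374, 3.119, 0.001]
wrist_force: [0.3, 0.7, -0.5]
width: 0.002
grip_force: 0.0
```

Emit:
{"method": "drive_tool", "body": {
  "rows": [
    [0,0,0,-0.0326,-0.0229,0,0],
    [0,0,0,-0.0326,-0.0229,0,0],
    [0,0,0,-0.0326,-0.0229,0,0],
    [0,0,0,-0.0326,-0.0229,0,0],
    [0,0,0,-0.0326,-0.0229,0,0],
    [0,0,0,-0.0326,-0.0229,0,0],
    [0,0,0,0,0,0,0],
    [0,0,0,0,0,0,0]
  ]
}}

```text
time: 3.23
tool_pos: [0.5285, 0.2346, 0.2313]
tcp_rot: [-0.381, -3.118, -0.0]
wrist_force: [-0.4, 0.2, 0.8]
width: -0.003
grip_force: 0.0
```

Emit:
{"method": "drive_tool", "body": {
  "rows": [
    [0,0,0,0,0.001,0.04,0],
    [0,0,0,0,0,0.04,0],
    [0,0,0,0,0,0.03,0],
    [0,0,0,0,0,0.015,0],
    [0,0,0,0,0,0.01,0],
    [0,0,0,0,0,0.01,0],
    [0,0,0,0,0,0.006,0],
    [0,0,0,0,0,0,0]
  ]
}}

```text
time: 3.9
tool_pos: [0.5272, 0.2384, 0.081]
tcp_rot: [-0.373, -3.119, -0.001]
wrist_force: [-4.6, -0.6, 5.6]
width: -0.002
grip_force: 2.7
```

Emit:
{"method": "drive_tool", "body": {
  "rows": [
    [0,0,0,0,0,0.002,0],
    [0,0,0,0,0,0.001,0],
    [0,0,0,0,0,0,0],
    [0,0,0,0,0,0,0],
    [0,0,0,0,0,0,0],
    [0,0,0,0,0,0,0],
    [0,0,0,0,0,0,0]
  ]
}}

```text
time: 4.48
tool_pos: [0.5282, 0.2385, 0.08]
tcp_rot: [0.373, 3.117, 0.003]
wrist_force: [-5.9, -0.9, 9.0]
width: 0.002
grip_force: 4.3
```

Emit:
{"method": "drive_tool", "body": {
  "rows": [
    [0,0,0,0,0,-0.01,0],
    [0,0,0,0,0,-0.03,0],
    [0,0,0,0,0,-0.04,0],
    [0,0,0,0,0,-0.04,0],
    [0,0,0,0,0,-0.03,0],
    [0,0,0,0,0,0,0],
    [0,0,0,0,0,0,0]
  ]
}}

```text
time: 5.07
tool_pos: [0.5303, 0.2386, 0.2323]
tcp_rot: [0.373, 3.111, 0.007]
wrist_force: [-0.3, 0.4, -0.1]
width: 0.002
grip_force: 0.0
```

```bash
python3 - <<'E'
from h import *
p,m=look("side","plunger_top")
v=[.5421,.1554,.0512]; c,s=np.cos(v[2]),np.sin(v[2])
X=[v[0]+c*-.01-s*.082,v[1]+s*-.01+c*.082]
print(cen(m),[proj(p,X+[z]).round(1).tolist() for z in(.098,.08)])
cv2.imwrite("pics/s1.png",cv2.resize(p["color"][220:370,220:420,::-1],None,fx=3,fy=3))
E
```

```text
(np.float64(293.878453038674), np.float64(312.52486187845307)) [[[293.2, 311.0]], [[293.5, 315.8]]]
```

View pics/s1.png

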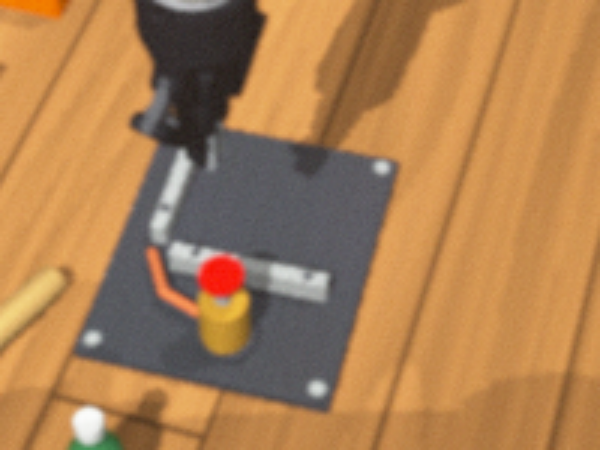

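The plunger is back up: its mask is at (294,312.5), the same as before the push. The crop shows the red head at about (222,275). Next, the plinth.

```bash
cat > go.py <<'E'
# usage: go.py x y z closing_yaw_deg -> turn (deg, tool axes) and shift in tool axes before turn
import sys; from h import *
from scipy.spatial.transform import Rotation as Ro
s=status.read_state(); x,y,z,a=map(float,sys.argv[1:]); a=np.radians(a)
R=Ro.from_rotvec(s["tcp_rot"]); yv=np.array([np.cos(a),np.sin(a),0]); zv=np.array([0,0,-1.])
T=Ro.from_matrix(np.c_[np.cross(yv,zv),yv,zv]); d=np.array([x,y,z])-s["tool_pos"]
M=R.as_matrix()
print("turn",np.degrees((R.inv()*T).as_rotvec()).round(2),"shift before",R.inv().apply(d).round(4),"after",T.inv().apply(d).round(4),"yaw",np.degrees(np.arctan2(M[1,1],M[0,1])).round(2),"q6",s["q"][5].round(2),"t",s["time"],"F",s["wrist_force"].round(1))
E
python3 go.py .6195 -.3067 .13 80
```

```text
turn [ 0.03  0.06 -3.67] shift before [-0.2178 -0.5071  0.0975] after [-0.185  -0.52    0.0976] yaw 76.33 q6 -0.95 t 5.1667 F [-0.4 -0.3 -0.3]
```

Emit:
{"method": "drive_tool", "body": {
  "rows": [
    [0,0,0,-0.0156,-0.0362,0,1],
    [0,0,0,-0.0156,-0.0362,0,1],
    [0,0,0,-0.0156,-0.0362,0,1],
    [0,0,0,-0.0156,-0.0362,0,1],
    [0,0,0,-0.0156,-0.0362,0,1],
    [0,0,0,-0.0156,-0.0362,0,1],
    [0,0,0,-0.0156,-0.0362,0,1],
    [0,0,0,-0.0156,-0.0362,0,1]
  ]
}}

```text
time: 5.83
tool_pos: [0.5791, -0.0752, 0.225]
tcp_rot: [-0.374, -3.116, -0.0]
wrist_force: [0.5, -0.3, 0.6]
width: 1.001
grip_force: 0.0
```

Emit:
{"method": "drive_tool", "body": {
  "rows": [
    [0,0,0,-0.0156,-0.0362,0,1],
    [0,0,0,-0.0156,-0.0362,0,1],
    [0,0,0,-0.0156,-0.0362,0,1],
    [0,0,0,-0.0156,-0.0362,0,1],
    [0,0,0,-0.0156,-0.0362,0,1],
    [0,0,0,-0.0156,-0.0362,0,1],
    [0,0,-3.6,0,0,0.03,1],
    [0,0,0,0,0,0,1]
  ]
}}

```text
time: 6.5
tool_pos: [0.6163, -0.3075, 0.1894]
tcp_rot: [-0.278, -3.119, -0.007]
wrist_force: [-1.7, 1.1, -2.1]
width: 0.998
grip_force: 0.0
```

```bash
python3 go.py .6195 -.3067 .036 80; python3 - <<'E'
from h import *
p=read_camera("top"); cv2.imwrite("pics/t1.png",cv2.resize(p["color"][160:310,370:570,::-1],None,fx=4,fy=4))
p,m=look("side","plinth"); print(m.sum(),cen(m)); v,e=fit([(p,m)],PL,[.6195,-.3067,-.175]); print(v,e)
cv2.imwrite("pics/s2.png",cv2.resize(p["color"][110:230,260:460,::-1],None,fx=4,fy=4))
E
```

```text
turn [ 0.19 -0.6  -0.18] shift before [-0.0046  0.0009  0.1534] after [-0.003   0.0014  0.1534] yaw 79.82 q6 -1.89 t 6.5 F [-1.7  1.1 -2.1]
536 (np.float64(326.5391791044776), np.float64(172.54664179104478))
[ 0.61961595 -0.30741831 -0.21817369] 0.07502968800604559
```

View pics/s2.png

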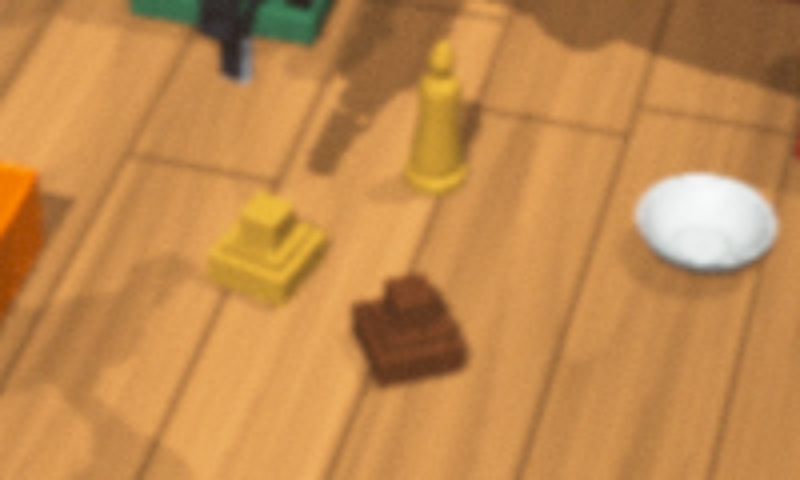

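The side view shows the brass plinth at crop (265,250), free and upright. The fingers are above it and clear of the figure and pattern. Next I descend.

Emit:
{"method": "drive_tool", "body": {
  "rows": [
    [0,0,0.7,-0.003,0.001,0.03,1],
    [0,0,0,0,0,0.04,1],
    [0,0,0,0,0,0.03,1],
    [0,0,0,0,0,0.02,1],
    [0,0,0,0,0,0,1],
    [0,0,0,0,0,0,1]
  ]
}}

```text
time: 7.15
tool_pos: [0.6226, -0.3046, 0.077]
tcp_rot: [-0.293, -3.126, -0.001]
wrist_force: [0.2, 0.8, 0.1]
width: 1.003
grip_force: 0.0
```

```bash
python3 go.py .6195 -.307 .036 79
```

```text
turn [ 0.04 -0.11  0.28] shift before [ 0.0026 -0.003   0.041 ] after [ 0.0026 -0.0029  0.041 ] yaw 79.28 q6 -1.87 t 7.15 F [0.2 0.8 0.1]
```

Emit:
{"method": "drive_tool", "body": {
  "rows": [
    [0,0,0.3,0.0025,-0.003,0.02,1],
    [0,0,0,0,0,0.014,1],
    [0,0,0,0,0,0.007,1],
    [0,0,0,0,0,0,1],
    [0,0,0,0,0,0,0],
    [0,0,0,0,0,0,0],
    [0,0,0,0,0,0,0],
    [0,0,0,0,0,0,0]
  ],
  "force": 60
}}

```text
time: 7.82
tool_pos: [0.6207, -0.3091, 0.0374]
tcp_rot: [0.303, 3.125, -0.001]
wrist_force: [-1.1, -0.3, -0.8]
width: 0.451
grip_force: 0.0
```

Emit:
{"method": "drive_tool", "body": {
  "rows": [
    [0,0,0,0,0,0,0],
    [0,0,0,0,0,0,0],
    [0,0,0,0,0,0,0]
  ]
}}

```text
time: 8.07
tool_pos: [0.6207, -0.309, 0.0375]
tcp_rot: [0.303, 3.125, -0.001]
wrist_force: [0.6, 1.0, 5.4]
width: 0.337
grip_force: 62.1
```

Emit:
{"method": "drive_tool", "body": {
  "rows": [
    [0,0,0,0,0,-0.015,0],
    [0,0,0,0,0,-0.03,0],
    [0,0,0,0,0,-0.04,0],
    [0,0,0,0,0,-0.03,0],
    [0,0,0,0,0,0,0],
    [0,0,0,0,0,0,0]
  ],
  "force": 80
}}

```text
time: 8.57
tool_pos: [0.621, -0.3095, 0.1537]
tcp_rot: [0.303, 3.123, -0.003]
wrist_force: [-0.5, -0.1, -6.9]
width: 0.333
grip_force: 80.6
```

```bash
python3 - <<'E'
from h import *
c,s=np.cos(.051),np.sin(.051)
for q in ((-.045,-.045),(-.04,-.04)): print(q,.601+c*q[0]-s*q[1],.1785+s*q[0]+c*q[1])
p=read_camera("side"); cv2.imwrite("pics/s3.png",cv2.resize(p["color"][60:230,230:460,::-1],None,fx=3,fy=3))
E
python3 go.py .558 .1325 .152 92.9
```

```text
(-0.045, -0.045) 0.5583525150632244 0.1312645045694714
(-0.04, -0.04) 0.5630911245006438 0.13651289295064123
turn [  0.02  -0.08 -13.98] shift before [ 0.1447  0.421  -0.0012] after [ 0.0387  0.4435 -0.0014] yaw 78.92 q6 -1.88 t 8.6167 F [-1.   0.6 -6.5]
```

View pics/s3.png

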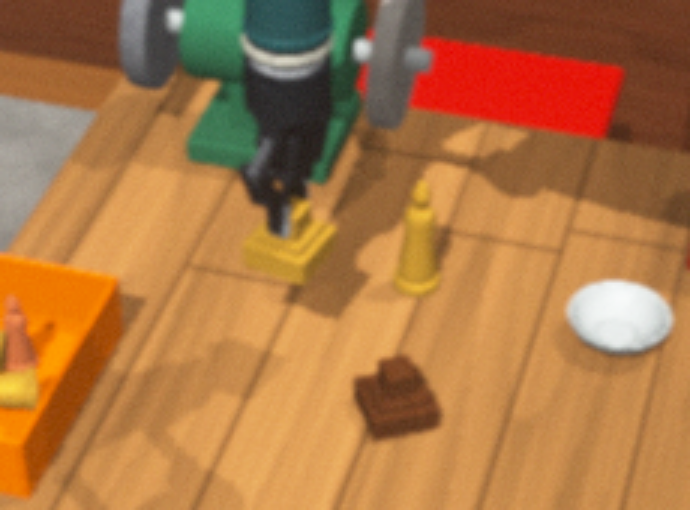

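The plinth is firmly held and upright at crop (290,245), and the bystanders have not moved. Next I carry it to the jig.

Emit:
{"method": "drive_tool", "body": {
  "rows": [
    [0,0,-1.17,0.0078,0.0364,0,0],
    [0,0,-1.17,0.0078,0.0364,0,0],
    [0,0,-1.17,0.0078,0.0364,0,0],
    [0,0,-1.17,0.0078,0.0364,0,0],
    [0,0,-1.17,0.0078,0.0364,0,0],
    [0,0,-1.17,0.0078,0.0364,0,0],
    [0,0,-1.17,0.0078,0.0364,0,0],
    [0,0,-1.17,0.0078,0.0364,0,0]
  ]
}}

```text
time: 9.28
tool_pos: [0.5899, -0.0106, 0.1469]
tcp_rot: [-0.046, -3.134, -0.0]
wrist_force: [0.2, -0.1, -5.6]
width: 0.333
grip_force: 80.9
```

Emit:
{"method": "drive_tool", "body": {
  "rows": [
    [0,0,-1.17,0.0078,0.0364,0,0],
    [0,0,-1.17,0.0078,0.0364,0,0],
    [0,0,-1.17,0.0078,0.0364,0,0],
    [0,0,-1.17,0.0078,0.0364,0,0],
    [0,0,0,0,0,0,0],
    [0,0,0,0,0,0,0]
  ]
}}

```text
time: 9.78
tool_pos: [0.5586, 0.1346, 0.1473]
tcp_rot: [0.087, -3.133, 0.002]
wrist_force: [0.0, -0.6, -5.8]
width: 0.336
grip_force: 81.3
```

```bash
python3 go.py .558 .1315 .055 92.9; python3 - <<'E'
from h import *
s=status.read_state(); z=s["tool_pos"][2]-.0375
for c in("top","side"):
    p,m=look(c,"plinth"); v,e=fit([(p,m)],PL,[*s["tool_pos"][:2],.05],z); print(c,v.round(4),e)
    cv2.imwrite(f"pics/{c}4.png",cv2.resize(p["color"][190:360,200:400,::-1],None,fx=3,fy=3))
E
```

```text
turn [-0.06 -0.42  0.29] shift before [ 0.0001 -0.003   0.0923] after [ 0.0007 -0.0031  0.0923] yaw 93.19 q6 -1.43 t 9.7833 F [ 0.  -0.6 -5.8]
top [0.5607 0.1365 0.0305] 0.8324499030381384
side [0.5587 0.1324 0.0471] 0.2557847415046939
```

Emit:
{"method": "drive_tool", "body": {
  "rows": [
    [0,-0.4,0.3,0,-0.003,0.03,0],
    [0,0,0,0,0,0.03,0],
    [0,0,0,0,0,0.02,0],
    [0,0,0,0,0,0.009,0],
    [0,0,0,0,0,0,0],
    [0,0,0,0,0,0,0]
  ]
}}

```text
time: 10.48
tool_pos: [0.563, 0.1293, 0.0622]
tcp_rot: [-0.071, 3.135, -0.0]
wrist_force: [0.3, -0.2, -4.5]
width: 0.332
grip_force: 81.3
```

```bash
python3 go.py .558 .1315 .050 92.9; python3 - <<'E'
from h import *
p=read_camera("side"); cv2.imwrite("pics/s5.png",cv2.resize(p["color"][230:360,220:390,::-1],None,fx=4,fy=4))
E
```

```text
turn [-0.01  0.36 -0.32] shift before [0.0049 0.0025 0.0121] after [0.0048 0.0025 0.0122] yaw 92.58 q6 -1.43 t 10.4833 F [ 0.3 -0.2 -4.5]
```

View pics/s5.png

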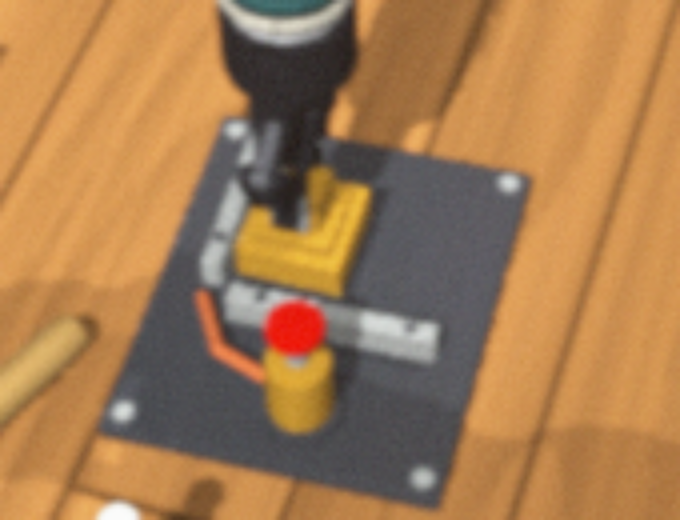

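The plinth is over the bed at crop (305,240), square to the jig and clear of both fences. Next I lower it to the bed.

Emit:
{"method": "drive_tool", "body": {
  "rows": [
    [0,0.2,-0.3,0.003,0.001,0.005,0],
    [0,0,0,0,0,0.004,0],
    [0,0,0,0,0,0.002,0],
    [0,0,0,0,0,0,0],
    [0,0,0,0,0,0,0],
    [0,0,0,0,0,0,0]
  ]
}}

```text
time: 11.03
tool_pos: [0.5599, 0.1311, 0.0515]
tcp_rot: [-0.081, 3.137, 0.0]
wrist_force: [0.1, -0.9, -5.1]
width: 0.334
grip_force: 81.4
```

```bash
python3 go.py .558 .1315 .0495 92.9
```

```text
turn [0.   0.23 0.07] shift before [0.0019 0.0005 0.002 ] after [0.0019 0.0005 0.002 ] yaw 92.97 q6 -1.44 t 11.0333 F [ 0.1 -0.9 -5.1]
```

Emit:
{"method": "drive_tool", "body": {
  "rows": [
    [0,0,0,0,0,0.001,0],
    [0,0,0,0,0,0.001,0],
    [0,0,0,0,0,0,0],
    [0,0,0,0,0,0,0]
  ]
}}

```text
time: 11.37
tool_pos: [0.5601, 0.1311, 0.0496]
tcp_rot: [-0.081, 3.136, 0.0]
wrist_force: [-0.1, 0.7, -3.9]
width: 0.335
grip_force: 81.7
```

Emit:
{"method": "drive_tool", "body": {
  "rows": [
    [0,0,0,-0.002,0.003,0.0003,0],
    [0,0,0,-0.002,0.003,0,0],
    [0,0,0,-0.002,0.003,0,0],
    [0,0,0,-0.002,0.002,0,0],
    [0,0,0,0,0,0,0],
    [0,0,0,0,0,0,0],
    [0,0,0,0,0,0,0]
  ]
}}

```text
time: 11.95
tool_pos: [0.5666, 0.1414, 0.0496]
tcp_rot: [-0.083, 3.139, -0.003]
wrist_force: [-4.9, -7.9, 5.8]
width: 0.332
grip_force: 82.7
```

Emit:
{"method": "drive_tool", "body": {
  "rows": [
    [0,0,0,0,0,-0.0004,0],
    [0,0,0,-0.001,0.001,0,0],
    [0,0,0,-0.001,0.001,0,0],
    [0,0,0,-0.001,0.001,0,0],
    [0,0,0,0,0,0,0],
    [0,0,0,0,0,0,0]
  ]
}}

```text
time: 12.45
tool_pos: [0.567, 0.1418, 0.0498]
tcp_rot: [0.086, -3.136, 0.011]
wrist_force: [-11.2, -15.9, 14.7]
width: 0.331
grip_force: 83.3
```

```bash
python3 go.py .5707 .1449 .0495 92.9
```

```text
turn [-0.4  -0.25  0.23] shift before [-0.0039  0.0029  0.0002] after [-0.0039  0.003   0.0003] yaw 93.13 q6 -1.41 t 12.45 F [-11.2 -15.9  14.7]
```

```bash
python3 - <<'E'
from h import *
print(status.read_state()["torque"])
for c in("top","side"):
    p=read_camera(c)
    jm=best(p,"jig")
    v,e=fit([(p,jm)],JIG+[box(28,-12,12,38,64,64),box(28,-12,38,70,30,30)],[.5421,.1554,.05]); print("jig",c,v.round(4),round(e,3))
    p,m=look(c,"plinth"); v,e=fit([(p,m)],PL,[.567,.142,.05],.012); print(c,v.round(4),round(e,3))
    im=cv2.resize(p["color"],None,fx=4,fy=4,interpolation=cv2.INTER_CUBIC)[:,:,::-1].copy()
    x0,y0=(225,195) if c=="top" else (250,235)
    cv2.imwrite(f"pics/{c}6.png",cv2.resize(p["color"][y0:y0+95,x0:x0+100,::-1],None,fx=6,fy=6,interpolation=cv2.INTER_CUBIC))
E
python3 -c "
import cv2,numpy as np
a=cv2.imread('pics/top6.png')[:,:,:];b=cv2.imread('pics/side6.png')
cv2.imwrite('pics/both6.png',cv2.resize(np.hstack([a,b]),(800,380)))"
```

```text
[-2.78486642  1.86511281  0.42132393]
jig top [0.5439 0.156  0.0463] 0.578
top [ 0.5597  0.1423 -0.018 ] 0.855
jig side [0.5418 0.1532 0.0517] 0.166
side [0.5659 0.1358 0.0149] 0.39
```

View pics/both6.png

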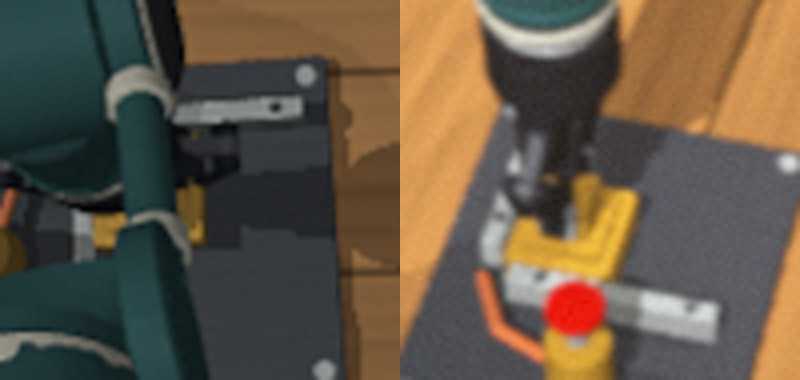

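Emit:
{"method": "drive_tool", "body": {
  "rows": [
    [0,0,0,0,-0.002,-0.0005,0],
    [0,0,0,0,0,-0.0005,0],
    [0,0,0,0,0,0,0],
    [0,0,0,0,0,0,0]
  ]
}}

```text
time: 13.18
tool_pos: [0.5671, 0.1416, 0.0498]
tcp_rot: [0.084, -3.137, 0.006]
wrist_force: [-9.3, -8.4, 5.1]
width: 0.33
grip_force: 82.4
```

Emit:
{"method": "drive_tool", "body": {
  "rows": [
    [0,0,0,-0.001,0,0,0],
    [0,0,0,-0.001,0,0,0],
    [0,0,0,0,0,0,0],
    [0,0,0,0,0,0,0]
  ]
}}

```text
time: 13.52
tool_pos: [0.5682, 0.1417, 0.0499]
tcp_rot: [0.084, -3.135, 0.006]
wrist_force: [-10.9, -8.4, 8.7]
width: 0.331
grip_force: 82.7
```

```bash
python3 go.py .5707 .1449 .0495 92.9
```

```text
turn [-0.23 -0.32  0.19] shift before [-0.0027  0.0031  0.0003] after [-0.0027  0.0031  0.0004] yaw 93.09 q6 -1.42 t 13.5167 F [-10.9  -8.4   8.7]
```

Emit:
{"method": "drive_tool", "body": {
  "rows": [
    [0,0,0,0,0,-0.001,0],
    [0,0,0,-0.001,0,0,0],
    [0,0,0,-0.001,0,0,0],
    [0,0,0,0,0,0,0],
    [0,0,0,0,0,0,0]
  ]
}}

```text
time: 13.93
tool_pos: [0.5704, 0.1418, 0.0499]
tcp_rot: [0.084, -3.136, 0.006]
wrist_force: [-7.9, -8.6, 1.8]
width: 0.329
grip_force: 82.1
```

Emit:
{"method": "drive_tool", "body": {
  "rows": [
    [0,0,0,-0.001,0,-0.0003,0],
    [0,0,0,-0.001,0,0,0],
    [0,0,0,0,0,0,0],
    [0,0,0,0,0,0,0]
  ]
}}

```text
time: 14.27
tool_pos: [0.5722, 0.1419, 0.0499]
tcp_rot: [0.084, -3.135, 0.006]
wrist_force: [-8.6, -8.7, 1.0]
width: 0.33
grip_force: 82.0
```

```bash
python3 go.py .5707 .1449 .0495 92.9
```

```text
turn [-0.23 -0.31  0.18] shift before [0.0013 0.0031 0.0004] after [0.0014 0.0031 0.0004] yaw 93.08 q6 -1.42 t 14.2667 F [-8.6 -8.7  1. ]
```

Emit:
{"method": "drive_tool", "body": {
  "rows": [
    [0,0,0,-0.001,0,-0.0003,0],
    [0,0,0,-0.001,0,0,0],
    [0,0,0,0,0,0,0],
    [0,0,0,0,0,0,0]
  ]
}}

```text
time: 14.6
tool_pos: [0.5723, 0.1419, 0.05]
tcp_rot: [0.084, -3.131, 0.007]
wrist_force: [-13.0, -8.8, 3.6]
width: 0.33
grip_force: 82.5
```

Emit:
{"method": "drive_tool", "body": {
  "rows": [
    [0,0,0,-0.001,0,0,0],
    [0,0,0,-0.001,0,0,0],
    [0,0,0,0,0,0,0],
    [0,0,0,0,0,0,0]
  ]
}}

```text
time: 14.93
tool_pos: [0.5724, 0.1419, 0.05]
tcp_rot: [0.084, -3.127, 0.007]
wrist_force: [-17.8, -8.5, 10.1]
width: 0.333
grip_force: 83.1
```

```bash
python3 go.py .5707 .1449 .0495 92.9
```

```text
turn [-0.25 -0.77  0.18] shift before [0.0015 0.0031 0.0005] after [0.0015 0.0031 0.0005] yaw 93.08 q6 -1.42 t 14.9333 F [-17.8  -8.5  10.1]
```

Emit:
{"method": "drive_tool", "body": {
  "rows": [
    [0,0,0,0.0005,0.001,-0.0005,0],
    [0,0,0,0,0.001,0,0],
    [0,0,0,0,0,0,0],
    [0,0,0,0,0,0,0],
    [0,0,0,0,0,0,0]
  ]
}}

```text
time: 15.35
tool_pos: [0.5724, 0.142, 0.0501]
tcp_rot: [0.085, -3.128, 0.012]
wrist_force: [-15.0, -15.1, 7.7]
width: 0.336
grip_force: 82.7
```

```bash
python3 go.py .5707 .1449 .0495 92.9; python3 - <<'E'
from h import *
print(status.read_state()["torque"])
p=read_camera("side"); jv=np.array([.5418,.1532,.0505]); c,s=np.cos(jv[2]),np.sin(jv[2])
im=cv2.resize(p["color"][235:345,240:350,::-1],None,fx=5,fy=5,interpolation=cv2.INTER_CUBIC)
R=np.array([[c,-s,0],[s,c,0],[0,0,1]])
L=np.array([[-4,-44,38],[60,-44,38],[60,20,38],[-4,20,38]])/1e3
uv=(proj(p,L@R.T+[*jv[:2],0])+.5-[240,235])*5
cv2.polylines(im,[np.round(uv).astype(int)],True,(255,0,255),1)
cv2.imwrite("pics/s7.png",im)
E
```

```text
turn [-0.41 -0.71  0.22] shift before [0.0016 0.003  0.0006] after [0.0016 0.0029 0.0006] yaw 93.12 q6 -1.42 t 15.35 F [-15.  -15.1   7.7]
[-2.46696869  2.44572447  0.43644138]
```

View pics/s7.png

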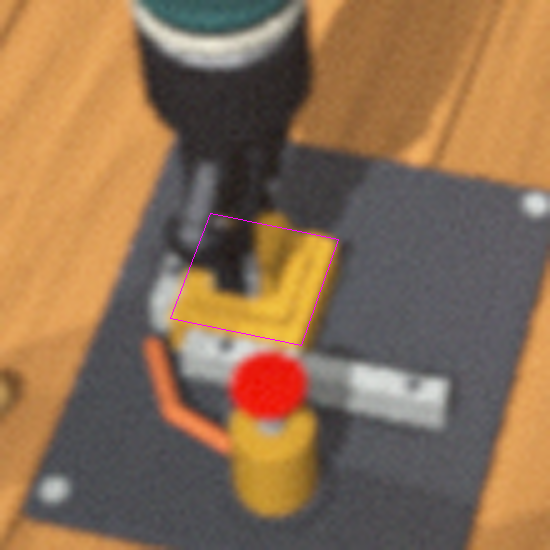

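The plinth's base top matches the predicted seated outline, with corners at about (171,318), (302,345) and (338,240). It is against both fences with about 15 N along each axis. I'm handing the job in.

```bash
python3 -c "
from workcell import workorder,status
print(workorder.finish_job())"
```

```text
the job is handed in; nothing more can be done
None
```

I pushed the plunger to its stop and let it come fully back up. The plinth is pressed into the corner and still gripped, with about 15 N along each axis. I handed the job in at about 15 s; no verdict came back.

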